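# Load the second gas cartridge and hold the carrier up level

## Robot

A 6-joint arm with a two-finger parallel gripper is mounted at the origin on the work surface. World frame = base frame: x ahead of the robot, y to its left, z up, the work surface at z = 0. Lengths are in m, angles in rad, forces in N, time in s.
With the tool pointing down it reaches from about 0.275 to 0.75 m from the base axis. Payload 10.2 kg.
Tool frame: the origin (TCP) lies midway between the tips of the shut fingers; the grasp point (between the pads) lies 19 mm behind it (env.hold_point_z is the distance from the TCP to the grasp point, in m); z points along the fingers, y is the line along which they close (so a half turn about z gives the same grasp; the last joint's range is limited). The gripper opens to 85 mm and grips with 20 to 120 N. Pads are 22 mm wide; open, the fingers measure 114 mm over their backs; the gripper's body (76 mm by 85 mm) begins 54 mm behind the grasp point. The pads swing forward as they close: fully open they stand 13 mm farther back than shut.
Start: joints at [1.046, 0.313, 1.498, -0, 1.331, -0.223], TCP at [0.156, 0.501, 0.231] pointing down, gripper open.
Joint ranges: [-2.94, 2.94], [-0.97, 2.17], [0.19, 2.56], [-1.23, 4.37], [0.02, 3.11], [-2.88, 2.88]. Speed limits (rad/s): [2.39, 2.39, 3.01, 3.14, 3.14, 3.14].

## Interface

Orientations are given as a unit quaternion [x, y, z, w].
In Python, from bench import env, kinematics, monitor, eyes, job gives the robot as it stands. The module is installed in compiled form; this text tells all that it offers. Calls block until the motion is done:
- env.reach(position, orientation): joint-space move of the TCP to a pose.
- env.movel(position, velocity=0.15, frame=None, guard=None): straight line of the TCP; frame=None keeps the orientation; velocity is the mean speed in m/s. With guard (N) it stops when the force on the tool has changed by that much, and returns True; else False.
- env.set_joints(angles): joint-space move.
- env.release() and env.close_gripper(effort=None): open the fingers fully, or close them until they stop; effort is the grip in N (None keeps the last).
- env.hold(seconds).
- kinematics.ik(position, orientation): joint angles nearest the present ones, or None.
- monitor.sense(): the state.
- eyes.grab_frame(name): name is "scene" or "top" or "wrist"; returns a dict with "frame" (400x640x3 uint8, red, green, blue), "mtx" (3x3 intrinsics, pixels), "view" (4x4, takes a point from world to camera coordinates). Camera axes: x right, y down, z forward; pixel columns grow to the right and rows downward; lengths in m; the calibration is good to about 2 mm. The wrist camera is an equidistant fisheye: a pixel r from the principal point sees the ray r / f radians off the axis. A picture is of the moment at which its call begins. There is no depth.
A pose or a line that the arm cannot do raises env.MotionError and nothing moves.
- job.hand_in(): hands the job in; it is judged then, once.
The state is a dict: "clock": time; "joints": joint angles; "qvel": joint speeds; "joint_efforts": joint torques, N m; "position": TCP position; "ee_rot": TCP orientation; "contact_force": force on the tool from outside, world axes, zero at the start; "ft_torque": the same for the moment, N m; "finger_gap": opening from 0.0 (shut) to 1.0 (fully open); "gripper_force": force on a finger pad.
Only numpy, scipy, OpenCV 4.12 (cv2) and the standard library are available. Lean on these libraries where they do the work, as an engineer would, in place of code of your own. Each camera call takes 0.05 s, during which the arm holds its last target. There are 200 camera calls.

## Task

Stand the loose full-length gas cartridge upright and fully home in the empty bore of the two-cartridge carrier, and let go of it while the carrier stands on the table. Then take the carrier by its handle, lift it straight up with both cartridges in place to at least 10 cm above the table without tipping it, and finish while still holding it there by the handle, level and still: do not put it down or let go. Leave everything else on the table where it is.

Things in the scene. Friction and masses are not known exactly. Their poses are not given: they have to be found in the camera images.
- carrier: Two-cartridge carrier, loose, standing on the table: a grey plastic block 170 (its x) x 64 (its y) x 45 mm high with two round bores on its x axis and a handle over its middle. Origin: centre of its underside; z up. It may stand at any yaw. About 350 g empty, about 550 g with two cartridges; about balanced under the handle when both bores are full.
- handle (a point): Centre of the carrier's handle bar, 115 mm above the carrier's underside. The bar is a black square bar 14 x 14 mm, 66 mm long along the carrier's x axis, on two steel posts 8 mm thick (x) and 12 mm wide (y) at 26 mm either side of the centre; its top is 122 mm above the underside. Grip it across the carrier's y axis, from above, at mid-length; a firm grip (about 40 N) keeps it from slipping. Axes as the carrier's.
- empty_bore (a point): Centre of the mouth of the empty bore, in the block's top face, 45 mm above the underside and 55 mm from the carrier's centre along its +x. Diameter 28 mm, depth 35 mm, flat floor. Axes as the carrier's. With the fingers along the carrier's y axis there is free room either side of a cartridge here.
- empty_seat (a point): Where the centre of the loose cartridge comes to lie once it is fully home in the empty bore: 65 mm above the carrier's underside, on the bore's axis.
- full_seat (a point): The same point for the other, occupied bore, 55 mm from the carrier's centre along its -x.
- cartridge_center (a point): Centre, half-way up, of the loose gas cartridge standing on the table on the robot's right: plain aluminium cylinder 26 mm in diameter, 110 mm high in all, about 100 g. The straight wall runs from 3 to 98 mm above its foot (foot chamfered to 21 mm), above it a brass stem 11 mm in diameter. z along its axis, up.
- seated_center (a point): Centre, half-way up, of an identical cartridge that already stands in the carrier's other bore. It stays there.
- stub_center (a point): Bystander: centre of a short cartridge, 26 mm in diameter and only 60 mm high, standing far out on the table. Not to be used.
- tin: Bystander: a tin, 54 mm in diameter, 75 mm high, with a paper label. Origin under its centre.
- adaptor: Bystander: a small stepped brass adaptor, 30 mm in diameter, 30 mm high. Origin under its centre.
- mug: Bystander: a glass mug, 76 mm in diameter, 80 mm high. Origin under its centre.
- wrench: Bystander: a steel wrench 160 mm long lying on the table at the left.
Things that resemble listed ones, but are neither listed nor needed, are in the scene too. What is shaped like the part that bears cartridge_center but blue, brown or orange is not meant.

How it is judged:
By the outcome, as a careful person would: the job done as asked, in the order asked, and still so for the second after the job is handed in, while the arm keeps its last pose, push and grip.
It also fails if it takes over 56 s, if anything falls off the work surface, if the arm or the gripper's body presses on something with over 40 N, if the wrist force passes 120 N, or if a joint passes its speed limit or range.

## Working session

There is one attempt and no reset: what is moved stays moved. The work goes in short steps, each a Python script; the robot and the scene stay as the last script left them, time stands still between calls to the robot, and variables do not carry over. Pictures are saved under pics/ and viewed, at most 10 in all, crops included, and the job is handed in when it is done.

```bash
mkdir -p pics
python3 - <<'E'
from bench import env, monitor, eyes
import cv2,pickle
d={}
for n in("scene","top"):
    f=eyes.grab_frame(n); d[n]=f; cv2.imwrite(f"pics/{n}0.png",f["frame"][:,:,::-1]); print(n,f["mtx"],f["view"])
pickle.dump(d,open("f0.pkl","wb"))
print(monitor.sense(),env.hold_point_z)
E
```

```text
scene [[405.80784786   0.         315.72703563]
 [  0.         405.80784786 203.48659917]
 [  0.           0.           1.        ]] [[ 4.30590351e-01  9.02547352e-01 -4.76729742e-04 -2.76436206e-01]
 [ 6.00721410e-01 -2.86988338e-01 -7.46171215e-01 -2.68354116e-01]
 [-6.73591670e-01  3.21007743e-01 -6.65753927e-01  1.47983051e+00]
 [ 0.00000000e+00  0.00000000e+00  0.00000000e+00  1.00000000e+00]]
top [[436.75303727   0.         319.30601082]
 [  0.         436.75303727 196.57527965]
 [  0.           0.           1.        ]] [[ 0.0198723  -0.99962231 -0.01898215  0.0249302 ]
 [-0.98703452 -0.01659044 -0.15964839  0.60075217]
 [ 0.15927317  0.02190862 -0.98699142  1.03119913]
 [ 0.          0.          0.          1.        ]]
{'clock': 0.1, 'joints': array([ 1.04557523e+00,  3.13406465e-01,  1.49832752e+00,  8.93999536e-06,
        1.33101529e+00, -2.23380836e-01]), 'qvel': array([ 0.00183335, -0.00147124, -0.00183705, -0.00038263, -0.0005774 ,
        0.00123994]), 'joint_efforts': array([ 3.54827025e-03, -4.12893319e+01, -2.60142678e+01, -1.65428537e-04,
        2.99857238e-03,  1.37241659e-05]), 'position': array([0.15595751, 0.50107007, 0.2307986 ]), 'ee_rot': array([ 1.50348894e-01,  9.88632832e-01, -5.36684048e-04, -2.15484382e-04]), 'contact_force': array([ 0.21574867,  0.42721028, -0.2531091 ]), 'ft_torque': array([ 0.0206605 , -0.0372327 , -0.00077088]), 'gripper_force': 0.0, 'finger_gap': 1.0013234018910153} 0.0187
```

View pics/scene0.png

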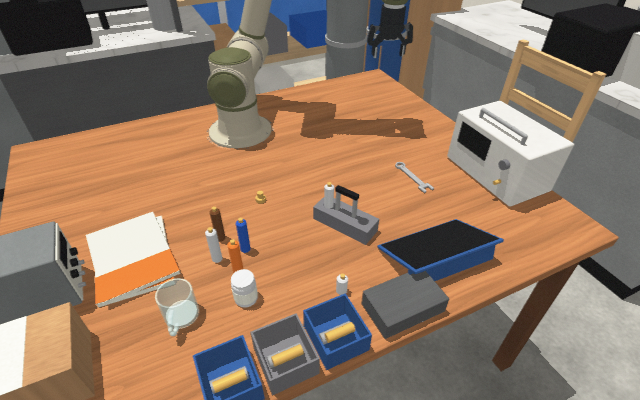

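View pics/top0.png

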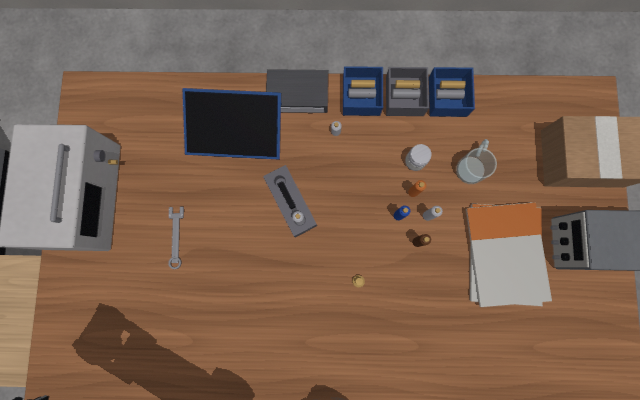

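The top view shows the carrier at about (290,200), its empty bore at (281,182) and the seated cartridge at (298,217). The loose cartridge is at (434,213), with blue, orange and brown ones close by. Next I zoom in on these.

```bash
cat > h.py <<'E'
import numpy as np, cv2, pickle
def ray(f,uv):
    R=f["view"][:3,:3];t=f["view"][:3,3];K=f["mtx"]
    d=R.T@np.linalg.inv(K)@np.array([uv[0],uv[1],1.]);return -R.T@t,d
def onz(f,uv,z):
    c,d=ray(f,uv);return c+d*(z-c[2])/d[2]
def tri(p):
    A=np.zeros((3,3));b=np.zeros(3)
    for f,uv in p:
        c,d=ray(f,uv);d=d/np.linalg.norm(d);P=np.eye(3)-np.outer(d,d);A+=P;b+=P@c
    x=np.linalg.solve(A,b);return x
def proj(f,p):
    q=f["mtx"]@(f["view"][:3,:3]@np.asarray(p)+f["view"][:3,3]);return q[:2]/q[2]
E
python3 - <<'E'
from h import *
d=pickle.load(open("f0.pkl","rb"))
def crop(n,x,y,w,h,s): return cv2.resize(d[n]["frame"][y:y+h,x:x+w,::-1],None,fx=s,fy=s,interpolation=cv2.INTER_NEAREST)
a=crop("top",260,160,66,50+26,6);b=crop("top",395,175,66,76,6)
cv2.imwrite("pics/c1.png",np.hstack([a,b]))
T=d["top"];S=d["scene"]
hsv={n:cv2.cvtColor(d[n]["frame"],cv2.COLOR_RGB2HSV) for n in d}
def cen(n,x,y,w,h,lo,hi):
    m=cv2.inRange(hsv[n],np.array(lo),np.array(hi));q=np.zeros_like(m);q[y:y+h,x:x+w]=m[y:y+h,x:x+w]
    k,l,st,c=cv2.connectedComponentsWithStats(q);i=1+np.argmax(st[1:,4]);return c[i],st[i],(l==i)
c,st,m=cen("top",260,160,66,80,(0,0,0),(180,255,45));print("bar",c,st);pts=np.argwhere(m)[:,::-1].astype(float)
w=np.array([onz(T,p,.118) for p in pts])[:,:2];print(w.mean(0),cv2.minAreaRect(w.astype(np.float32)*1000))
cs,st,m=cen("scene",325,180,40,25,(0,0,0),(180,255,45));print("bar s",cs,st,tri([(T,c),(S,cs)]))
for nm,u in(("loose",(437,211)),("seated",(298.5,216))): print(nm,onz(T,u,.11),onz(T,u,.12))
print("loose s",onz(S,(211,231),.11)); print("foot",onz(S,(216,262),0))
print("bore",onz(T,(281,182),.045))
for nm,u in(("blue",(406,209)),("orange",(421,185)),("brown",(427,238))): print(nm,onz(T,u,.11))
E
```

```text
bar [286.13580247 194.86419753] [278 182  17  27 162]
[0.59175051 0.11133166] ((591.6502075195312, 111.3502426147461), (67.4952392578125, 12.980815887451172), 29.20417594909668)
bar s [347.07746479 192.44366197] [336 186  23  14 142] [0.59280196 0.11224509 0.11235084]
loose [ 0.56115318 -0.23740493  0.11      ] [ 0.55982942 -0.23491829  0.12      ]
seated [0.54391818 0.08184654 0.11      ] [0.54276605 0.08115391 0.12      ]
loose s [ 0.57604436 -0.23789126  0.11      ]
foot [ 0.5738487  -0.24386038  0.        ]
bore [0.63602528 0.13245189 0.045     ]
blue [ 0.56456783 -0.16626615  0.11      ]
orange [ 0.62155549 -0.20172986  0.11      ]
brown [ 0.49859583 -0.21326051  0.11      ]
```

View pics/c1.png

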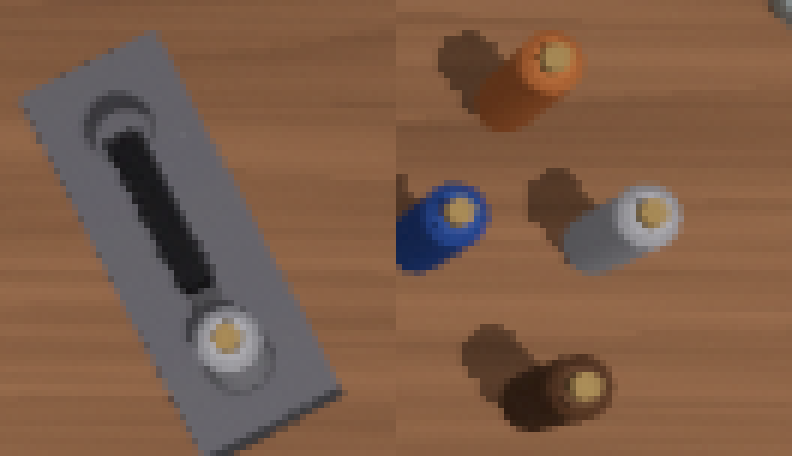

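The crop shows the bore centre at about pixel (279.8,181), the seated stem at (297.8,216.2) and the loose stem at (437.7,210.5). All the heights agree with the spec, and the carrier yaw is about 29°. Next, a wrist look above the carrier and then above the cartridge.

```bash
cat >> h.py <<'E'
from scipy.spatial.transform import Rotation as Ro
def down(deg):
    a=np.radians(deg);y=np.array([np.cos(a),np.sin(a),0]);z=np.array([0,0,-1.]);return Ro.from_matrix(np.c_[np.cross(y,z),y,z]).as_quat()
def wray(f,uv):
    K=f["mtx"];v=np.array([uv[0]-K[0,2],uv[1]-K[1,2]])/[K[0,0],K[1,1]];r=np.hypot(*v)
    d=np.r_[v/max(r,1e-9)*np.sin(r),np.cos(r)];R=f["view"][:3,:3];return -R.T@f["view"][:3,3],R.T@d
def wz(f,uv,z):
    c,d=wray(f,uv);return c+d*(z-c[2])/d[2]
def wproj(f,p):
    q=f["view"][:3,:3]@np.asarray(p)+f["view"][:3,3];n=np.hypot(q[0],q[1]);r=np.arctan2(n,q[2]);K=f["mtx"]
    return np.array([K[0,2]+K[0,0]*r*q[0]/n,K[1,2]+K[1,1]*r*q[1]/n])
E
python3 - <<'E'
from h import *
from bench import env,kinematics,monitor,eyes
for a in(119,-61):
    for p in([.592,.1115,.3],[.562,-.239,.3]): print(a,kinematics.ik(p,down(a)))
qs=[(a,kinematics.ik([.562,-.239,.3],down(a)),kinematics.ik([.592,.1115,.3],down(a))) for a in(119,-61)]
qs=[q for q in qs if q[1] is not None and q[2] is not None]
a=min(qs,key=lambda q:max(abs(q[1][5]),abs(q[2][5])))[0];print("use",a)
d={}
env.reach([.592,.1115,.27],down(a));env.hold(.3);d["w1"]=eyes.grab_frame("wrist")
env.reach([.562,-.239,.27],down(a));env.hold(.3);d["w2"]=eyes.grab_frame("wrist");d["a"]=a
pickle.dump(d,open("f1.pkl","wb"));print(d["w1"]["mtx"],monitor.sense()["clock"])
cv2.imwrite("pics/w.png",np.vstack([d[k]["frame"][:,:,::-1] for k in("w1","w2")])[::1])
im=cv2.imread("pics/w.png");cv2.imwrite("pics/w.png",im[:,:] if im.shape[0]<=600 else cv2.resize(im,(480,600)))
cv2.imwrite("pics/w1.png",d["w1"]["frame"][:,:,::-1]);cv2.imwrite("pics/w2.png",d["w2"]["frame"][:,:,::-1])
E
```

```text
119 [-8.11439775e-03  4.56983031e-01  1.11598586e+00 -4.44089210e-16
  1.56862376e+00 -2.08505621e+00]
119 [-5.93701443e-01  4.77576711e-01  1.08515245e+00 -4.44089210e-16
  1.57886349e+00 -2.67064325e+00]
-61 [-8.11439775e-03  4.56983031e-01  1.11598586e+00 -4.44089210e-16
  1.56862376e+00  1.05653645e+00]
-61 [-5.93701443e-01  4.77576711e-01  1.08515245e+00 -4.44089210e-16
  1.57886349e+00  4.70949400e-01]
use -61
[[309.70691629   0.         315.48010401]
 [  0.         309.70691629 198.18037146]
 [  0.           0.           1.        ]] 4.225
```

View pics/w1.png

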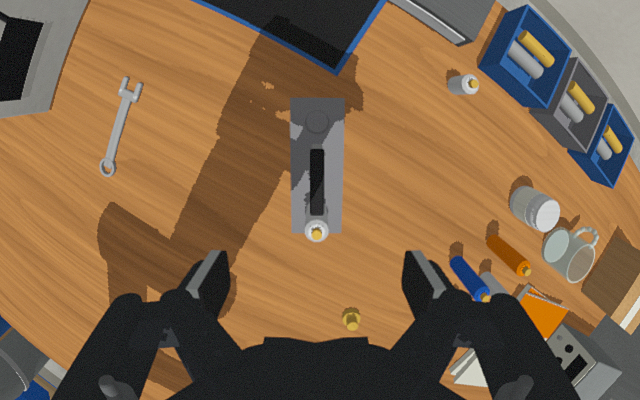

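View pics/w2.png

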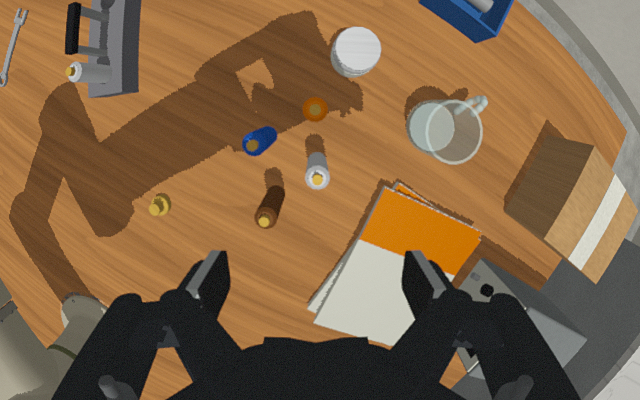

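The wrist views show the bore at about (317,121), the bar at about x 317 and rows 150–215, and the seated stem at (317,233). The loose stem is at (317,180). I'll refine these with masks.

Run:
```python
from h import *
d=pickle.load(open("f1.pkl","rb"));w1,w2=d["w1"],d["w2"]
def cen(f,x,y,w,h,lo,hi):
    m=cv2.inRange(cv2.cvtColor(f["frame"],cv2.COLOR_RGB2HSV),np.array(lo),np.array(hi));q=np.zeros_like(m);q[y:y+h,x:x+w]=m[y:y+h,x:x+w]
    k,l,st,c=cv2.connectedComponentsWithStats(q);i=1+np.argmax(st[1:,4]);return c[i],st[i],np.argwhere(l==i)[:,::-1].astype(float)
br=((15,90,110),(32,255,255))
c,s,_=cen(w2,302,165,30,30,*br);print("loose",c,s,wz(w2,c,.11))
c,s,_=cen(w1,300,218,34,28,*br);se=wz(w1,c,.12);print("seated",c,s,se)
c,s,p=cen(w1,303,140,28,80,(0,0,0),(180,255,48));w=np.array([wz(w1,q,.122)[:2] for q in p])
r=cv2.minAreaRect(w.astype(np.float32)*1000);print("bar",c,s,r)
v=np.linalg.svd(w-w.mean(0),full_matrices=False)[2][0];print("yaw",np.degrees(np.arctan2(v[1],v[0])))
print("bore",wz(w1,(317,121),.045))
for n,f in(("w1",w1),):
  im=cv2.resize(f["frame"][85:250,270:365,::-1],None,fx=3.6,fy=3.6,interpolation=cv2.INTER_CUBIC);im2=cv2.resize(w2["frame"][130:210,285:350,::-1],None,fx=6,fy=6,interpolation=cv2.INTER_CUBIC)
  h=max(im.shape[0],im2.shape[0]);pd=lambda a:cv2.copyMakeBorder(a,0,h-a.shape[0],0,0,0);cv2.imwrite("pics/c2.png",np.hstack([pd(im),pd(im2)]))
```

```text
loose [315.90415335 184.99041534] [302 165  30  30 313] [ 0.55881008 -0.24151782  0.11      ]
seated [316.58333333 241.05833333] [300 234  34  12 240] [0.538431   0.08016949 0.12      ]
bar [316.10559796 178.37277354] [310 149  14  66 786] ((593.8646240234375, 110.9516830444336), (65.2886734008789, 12.860078811645508), 28.732820510864258)
yaw -152.0571063060359
bore [0.642781   0.13728305 0.045     ]
```

View pics/c2.png

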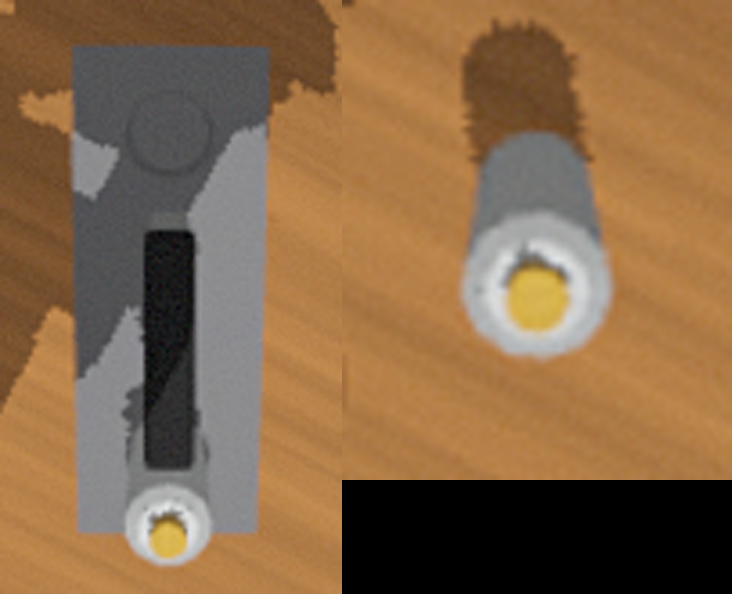

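The crop is clear: bore centre (316.9,121.7), seated stem (316.7,234.4), loose stem (317.7,179.7). I'll compute the points, then pick.

Run:
```python
from h import *
from bench import env,monitor,eyes
d=pickle.load(open("f1.pkl","rb"));w1,w2,a=d["w1"],d["w2"],d["a"]
L=wz(w2,(317.7,179.7),.11);s=wz(w1,(316.7,234.4),.12);b=wz(w1,(316.9,121.7),.045)
v=(b-s)[:2];print("loose",L,"seated",s,"bore",b,"dist",np.hypot(*v),"yaw",np.degrees(np.arctan2(v[1],v[0])),"mid",(b+s)/2)
t0=pickle.load(open("f0.pkl","rb"))["top"];print("top: loose",onz(t0,(437.7,210.5),.11),"bore",onz(t0,(279.8,181),.045),"seated",onz(t0,(297.8,216.2),.12))
Lxy=(L+onz(t0,(437.7,210.5),.11))[:2]/2
if abs(L-onz(t0,(437.7,210.5),.11)).max()<.006:
    hz=.072-env.hold_point_z
    print(Lxy); g=env.movel([*Lxy,hz+.05]);
    g=env.movel([*Lxy,hz],velocity=.08,guard=8);print("guard",g)
    env.close_gripper(40);env.hold(.3);m=monitor.sense();print(m["finger_gap"],m["gripper_force"],m["position"],m["contact_force"])
    env.movel([*Lxy,hz+.15]);env.hold(.2);m=monitor.sense();print(m["finger_gap"],m["gripper_force"],m["contact_force"],m["clock"])
```

```text
loose [ 0.56450819 -0.24042554  0.11      ] seated [0.54513393 0.08375783 0.12      ] bore [0.64199359 0.13698093 0.045     ] dist 0.11051919874275076 yaw 28.7882142019456 mid [0.59356376 0.11036938 0.0825    ]
top: loose [ 0.56234339 -0.23903723  0.11      ] bore [0.63852091 0.13554227 0.045     ] seated [0.54227684 0.08274699 0.12      ]
[ 0.56342579 -0.23973138]
guard False
0.29032571831617227 39.64156184345484 [ 0.56354145 -0.23973881  0.05357271] [-0.73404858  1.07318011  4.52952864]
0.2922771362582775 39.28669687360525 [ 0.75015739 -0.98005189 -0.68593707] 8.4833
```

Grasped and lifted: the gap matches the 26 mm diameter. I'll hover over the bore and check from the wrist.

Run:
```python
from h import *
from bench import env,monitor,eyes
B=np.array([.6405,.1366])
q=down(-61.3)
env.reach([*B,.2036],q);env.movel([*B,.165]);env.hold(.4)
d={n:eyes.grab_frame(n) for n in("wrist","top","scene")};m=monitor.sense();d["pos"]=m["position"];pickle.dump(d,open("f2.pkl","wb"));print(m["position"],m["clock"])
w=d["wrist"]["frame"][60:400,200:440,::-1];t=d["scene"]["frame"][130:250,290:400,::-1]
a=cv2.resize(w,(424,600));b=cv2.resize(t,None,fx=3.4,fy=3.4);b=cv2.copyMakeBorder(b,0,600-b.shape[0],0,0,0);cv2.imwrite("pics/c3.png",np.hstack([a,b]))
f=d["wrist"]
for z in(.045,): print("bore expected",wproj(f,[*B,z]))
print("foot exp",wproj(f,[*B,.165-.0536]),"top exp",wproj(f,[*B,.165-.0536+.11]))
```

```text
[0.64052199 0.13662414 0.16510389] 10.875
bore expected [314.6913483  191.52978464]
foot exp [314.46041505 217.99481863] top exp [313.5728536  324.55308498]
```

View pics/c3.png

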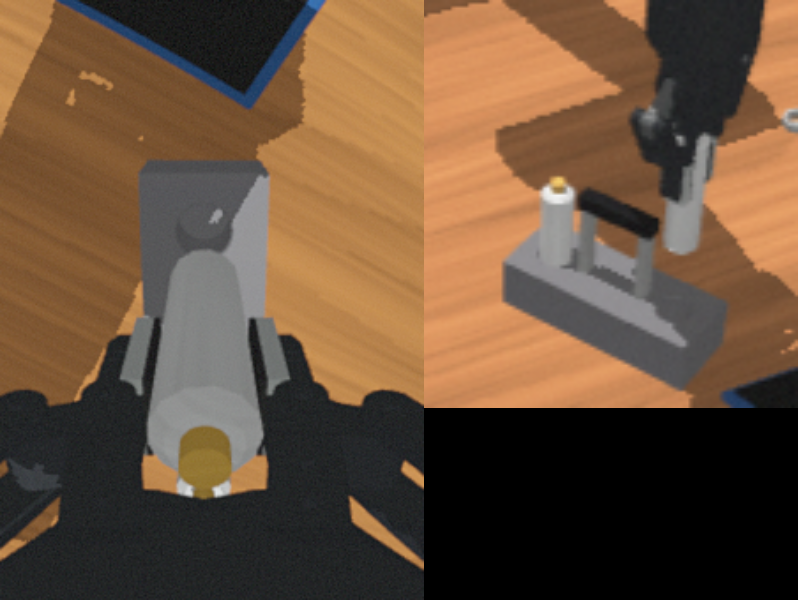

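The wrist picture shows the bore mouth above the cartridge foot, with crop mid-columns of about 204.5 and 208. The scene view shows the cartridge upright. I'll measure the relative offset from edge profiles.

Run:
```python
from h import *
d=pickle.load(open("f2.pkl","rb"));f=d["wrist"];g=cv2.GaussianBlur(cv2.cvtColor(f["frame"],cv2.COLOR_RGB2GRAY),(3,3),0).astype(int)
for r in(186,190,194,198,214,222,230,238): print(r,295,g[r,295:343])
print("col317 rows165-210",g[165:212,316])
B=np.array([.6405,.1366]);u=np.array([np.cos(np.radians(28.75)),np.sin(np.radians(28.75))]);n=np.array([-u[1],u[0]])
P=lambda a,b,z:wproj(f,[*(B+a*u+b*n),z]).round(1)
z0=.165-.0536
print("bore far/left/right",P(.014,0,.045),P(0,.014,.045),P(0,-.014,.045))
print("foot near",P(.0105,0,z0),P(.013,0,z0+.003),"wall z+10,30", [(P(.0,.013,z0+h),P(0,-.013,z0+h)) for h in(.01,.03)])
print("block far edge",P(.03,0,.045),P(.03,.032,.045),P(.03,-.032,.045))
```

```text
186 295 [ 88  87  87  87  85  80  79  83  87  88  88  88  87  86  86  86  87  87
  86  87  88  88  93 105 116 113 106 107 102  90  86  87  86  82  79  91
 117 143 151 151 150 150 150 150 150 150 149 150]
190 295 [ 86  87  88  85  79  75  74  73  76  81  85  87  88  87  86  87  88  87
  87  87  87  88  87  87  86  87  87  86  86  87  85  81  78  75  75  85
 109 135 148 151 150 150 150 149 148 149 150 150]
194 295 [ 86  86  86  86  82  77  75  76  77  75  74  75  76  78  81  83  85  86
  86  86  86  86  85  85  85  83  81  79  78  77  76  75  75  74  78  96
 123 144 151 151 151 151 151 150 150 150 150 150]
198 295 [ 87  87  88  87  87  86  83  79  76  76  75  76  77  78  78  78  79  78
  77  77  77  77  77  77  77  78  77  76  75  75  75  75  79  91 110 131
 145 150 150 150 150 150 150 149 149 149 149 150]
214 295 [ 87  95 111 125 131 133 133 133 133 133 133 132 131 131 131 132 132 132
 131 131 131 130 129 129 130 131 130 129 128 129 130 129 128 127 128 128
 128 129 135 144 148 148 148 149 148 149 149 149]
222 295 [104 119 129 132 132 133 134 134 135 133 132 132 132 133 133 132 132 132
[... 309 characters left out ...]
7 148 148 148 148]
238 295 [132 133 134 134 135 135 136 135 133 132 132 132 134 134 134 133 133 133
 132 132 132 132 132 132 132 132 133 132 131 131 131 132 132 132 131 131
 130 130 130 130 129 129 132 139 146 148 146 143]
col317 rows165-210 [ 88  88  87  86  87  87  87  88  88  87  86  86  86  87  87  88  87  87
  86  86  87  88  87  86  88  88  88  87  87  86  83  79  78  77  77  84
 101 118 128 130 129 129 129 130 130 130 130]
bore far/left/right [314.7 176.1] [298.9 191.6] [330.5 191.5]
foot near [314.4 203.3] [314.4 201.1] wall z+10,30 [(array([294.5, 223.4]), array([334.4, 223.3])), (array([292.3, 235.8]), array([336.3, 235.8]))]
block far edge [314.6 158.1] [277.7 158.3] [351.6 158.2]
```

The offset is small: about 0.4 mm along carrier y and 0.5 mm along x, well inside the 3.5 mm chamfer capture. Guarded insertion next.

Run:
```python
from h import *
from bench import env,monitor,eyes
u=np.array([np.cos(np.radians(28.75)),np.sin(np.radians(28.75))]);n=np.array([-u[1],u[0]])
B=np.array([.6405,.1366])+.0004*n+.0005*u
env.movel([*B,.103]);env.hold(.2);f0=monitor.sense()["contact_force"]
g=env.movel([*B,.0631],velocity=.03,guard=8);m=monitor.sense();print(g,m["position"],m["contact_force"]-f0,m["ft_torque"],m["finger_gap"],m["clock"])
```

```text
False [0.64081744 0.13723246 0.06356408] [-2.76427316  0.8708769   7.04759397] [0.00948472 0.48649077 0.02309052] 0.2935657646127153 13.125
```

It reached full depth, with the foot at about 10 mm, and light floor contact. Release, rise, and look.

Run:
```python
from h import *
from bench import env,monitor,eyes
env.release();env.hold(.2);p=monitor.sense()["position"]
env.movel([p[0],p[1],.20])
u=np.array([np.cos(np.radians(28.75)),np.sin(np.radians(28.75))])
H=np.array([.593,.1108]);env.reach([*H,.25],down(-61.3));env.hold(.3)
d={n:eyes.grab_frame(n) for n in("wrist","scene","top")};pickle.dump(d,open("f3.pkl","wb"));print(monitor.sense()["clock"])
w=d["wrist"]["frame"][60:260,240:400,::-1];t=d["scene"]["frame"][160:250,300:390,::-1]
a=cv2.resize(w,None,fx=3,fy=3);b=cv2.resize(t,None,fx=3.5,fy=3.5);b=cv2.copyMakeBorder(b,0,600-b.shape[0],0,0,0);cv2.imwrite("pics/c4.png",np.hstack([a,b]))
f=d["wrist"];n=np.array([-u[1],u[0]])
for k,s in(("bar+end",(.033,.122)),("bar-end",(-.033,.122)),("stem+",(.055,.12)),("stem-",(-.055,.12))): print(k,(wproj(f,[*(H+s[0]*u),s[1]])-[240,60])*3)
print("bar sides",[(wproj(f,[*(H+s*n),.122])-[240,60])*3 for s in(.007,-.007)])
```

```text
15.8583
bar+end [225.0829069  279.88407431]
bar-end [225.43885471 489.92490267]
stem+ [224.98442785 204.76545548]
stem- [225.56639219 550.62446132]
bar sides [array([202.07327404, 388.20199312]), array([248.45307261, 388.15768561])]
```

View pics/c4.png

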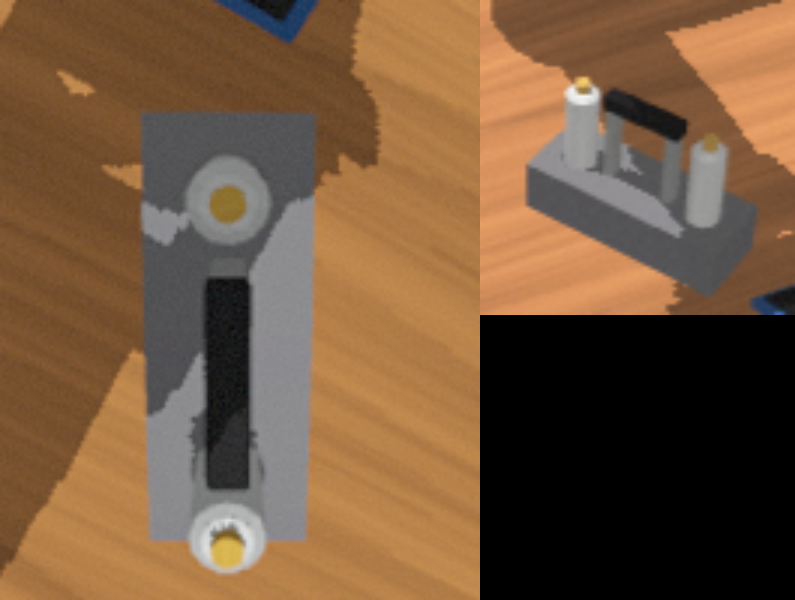

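Both cartridges stand home at equal height. The bar's predicted ends (280 and 490) match what I see (279 and 488). Now grip the handle and lift.

Run:
```python
from h import *
from bench import env,monitor,eyes
H=np.array([.593,.1108])
env.movel([*H,.14]);g=env.movel([*H,.0963],velocity=.06,guard=8);print("g",g)
env.close_gripper(60);env.hold(.4);m=monitor.sense();print(m["finger_gap"],m["gripper_force"],m["position"],m["contact_force"])
if not g and m["gripper_force"]>30:
    env.movel([*H,.11],velocity=.03);env.movel([*H,.24],velocity=.08);env.hold(1.)
    m=monitor.sense();print(m["finger_gap"],m["gripper_force"],m["position"],m["contact_force"],m["ft_torque"],m["clock"])
d={n:eyes.grab_frame(n) for n in("wrist","scene")};pickle.dump(d,open("f4.pkl","wb"))
w=d["wrist"]["frame"][60:360,220:420,::-1];t=d["scene"]["frame"][90:270,270:410,::-1]
a=cv2.resize(w,None,fx=2,fy=2);b=cv2.resize(t,None,fx=2.8,fy=2.8);b=cv2.copyMakeBorder(b,0,600-b.shape[0],0,0,0);cv2.imwrite("pics/c5.png",np.hstack([a,b]))
```

```text
g False
0.15135954840000063 59.54632759094238 [0.59299802 0.11090149 0.09648306] [-2.54973847  2.10941911  3.70543784]
0.15203346596359374 58.44261646270752 [0.59299907 0.11078124 0.2399909 ] [-0.0146924   0.19338069 -5.99358048] [ 0.05444418 -0.00256202  0.01875223] 22.05
```

View pics/c5.png

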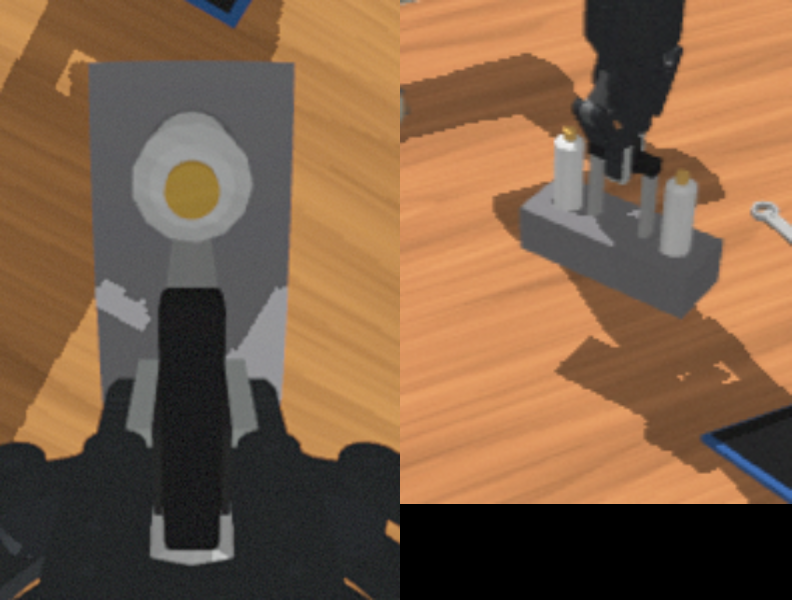

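The carrier hangs level about 14 cm up with both cartridges in place. The measured load is 6 N and there is almost no moment on the tool.

```bash
python3 -c "
from bench import job;print(job.hand_in())"
```

```text
the job is handed in; nothing more can be done
None
```

The job is handed in: the loose cartridge is fully home in the empty bore, and the arm is holding the carrier by its handle, level and still, about 14 cm above the table with both cartridges in place.

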